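Fit out three vacuum filtration flasks

ROBOT

A 6-joint arm with a two-finger parallel gripper is mounted at the origin on the work surface. World frame = base frame: x ahead of the robot, y to its left, z up, the work surface at z = 0. Lengths are in m, angles in rad, forces in N, time in s.
With the tool pointing down it reaches from about 0.35 to 1 m from the base axis. Payload 7.1 kg.
Tool frame: the origin (TCP) lies between the finger pads; the fingertips stand 22 mm ahead of it and the grasp point (between the pads) lies 3 mm ahead of it; x points along the fingers, y is the direction in which the jaws open and shut, and the axes are right-handed (so a half turn about x gives the same grasp; the last joint's range is limited). The gripper opens to 85 mm and grips with 20 to 120 N. Pads are 22 mm wide; open, the fingers measure 114 mm over their backs; the gripper's body (76 mm by 85 mm) begins 54 mm behind the grasp point. The pads swing forward as they close: fully open they stand 13 mm farther back than shut.
Start: joints at [1.247, 0.423, 1.63, -0, 1.089, -0.019], TCP at [0.188, 0.596, 0.253] pointing down, gripper open.
Joint ranges: [-3, 3], [-0.9, 2.11], [0.09, 2.58], [-1.31, 4.45], [0.11, 2.69], [-2.54, 2.54]. Speed limits (rad/s): [2.39, 2.39, 3.01, 3.14, 3.14, 3.14].

INTERFACE

Orientations are given as a rotation vector (axis times angle).
In Python, from rig import manip gives the robot as it stands. The module is installed in compiled form; this text tells all that it offers. Calls block until the motion is done:
- manip.move_to(position, orientation): joint-space move of the TCP to a pose.
- manip.servo_line(position, orientation=None, rate=0.15): straight line of the TCP; orientation=None keeps the orientation; rate is the mean speed in m/s.
- manip.set_joints(angles): joint-space move.
- manip.command_gripper(opening, f_grip=None): finger opening in m; f_grip is the grip in N (None keeps the last); returns when the fingers have stopped.
- manip.hold(seconds).
- manip.solve_ik(position, orientation): joint angles nearest the present ones, or None.
- manip.camera(name): name is "side" or "top"; returns a dict with "image" (420x560x3 uint8, red, green, blue), "fx", "fy", "cx", "cy" (pixels), "cam_to_world" (4x4, takes a point from camera to world coordinates). Camera axes: x right, y down, z forward; pixel columns grow to the right and rows downward; lengths in m; the calibration is good to about 2 mm. A picture is of the moment at which its call begins. There is no depth.
A pose or a line that the arm cannot do raises manip.IKError and nothing moves.
- manip.sign_off(): hands the job in, once; it reports no verdict.
Readings, each from a call of its own:
- manip.get_time(): time.
- manip.get_joint_positions(): joint angles.
- manip.get_joint_vel(): joint speeds.
- manip.get_tau(): joint torques, N m.
- manip.get_position(): TCP position.
- manip.get_ee_rot(): TCP orientation.
- manip.get_contact_force(): force on the tool from outside, world axes, zero at the start.
- manip.get_torque(): the same for the moment, N m.
- manip.get_width(): finger opening in m.
Only numpy, scipy, OpenCV 4.12 (cv2) and the standard library are available. Lean on these libraries where they do the work, as an engineer would, in place of code of your own. Each camera call takes 0.05 s, during which the arm holds its last target.

TASK

Take the nest of rubber filter cones apart and seat each cone upright in the neck of the flask that it fits: the small red one in the small flask, the middle grey one in the middle flask, the large blue one in the large flask, each with its band resting flat on the glass rim. Then stand the white porcelain funnel upright in the large blue cone, stem down through it, bowl resting on the band. Do not shift or knock over the beaker and the amber bottle that stand among the flasks.

Things in the scene. Friction and masses are not known exactly. Their poses are not given: they have to be found in the camera images.
- cone_s_band (a point): Small rubber filter cone, brick red, 20 to 33 g, loose: grip band 40 mm across, 18 mm high; below it a tapered body 25 mm long, 20 mm across at the band, 12 mm at the foot; narrow bore 11 mm at the top. Starts on top of the nest, body hanging in the middle cone, band resting on its band. Point: centre of the band, half-way up it (9 mm above its underside, 34 mm above the foot); z is its axis, up.
- cone_m_band (a point): Middle rubber filter cone, light grey, 36 to 59 g, loose: grip band 54 mm across, 18 mm high; below it a tapered body 25 mm long, 30 mm across at the band, 20 mm at the foot; open bore 24 mm (top) to 15 mm. Starts in the nest, body hanging in the large cone, band resting on its band. Point: centre of the band, half-way up it (9 mm above its underside, 34 mm above the foot); z is its axis, up.
- cone_l_band (a point): Large rubber filter cone, blue, 56 to 91 g, loose: grip band 68 mm across, 18 mm high; below it a tapered body 25 mm long, 40 mm across at the band, 30 mm at the foot; open bore 34 mm (top) to 24 mm. Starts under the nest, hanging in the hole of a fixed white stand (90 mm square, 40 mm high), band resting on it. Point: centre of the band, half-way up it (9 mm above its underside, 34 mm above the foot); z is its axis, up.
- funnel_bowl (a point): White porcelain funnel, loose, 104 to 170 g: round bowl 62 mm across, 40 mm high, flat underside; stem 50 mm long below it, 30 mm across at the bowl, 14 mm from 15 mm down, 12 mm at its foot. Starts upright in the hole of a fixed white stand (90 mm square, 70 mm high), bowl resting on it. Point: centre of the bowl, 20 mm above its underside; z is its axis, up.
- flask_s_mouth (a point): Small glass vacuum flask, fixed, in a grey weighted ring round its foot: 105 mm high, foot 64 mm across, ring 82 mm; straight neck, bore 24 mm, at least 34 mm deep, rim 36 mm across; hose barb on one side of the neck, over 20 mm below the rim. Point: centre of the mouth, level with the rim; z up.
- flask_m_mouth (a point): Middle glass vacuum flask, fixed, in a grey weighted ring round its foot: 135 mm high, foot 84 mm across, ring 102 mm; straight neck, bore 34 mm, at least 34 mm deep, rim 46 mm across; hose barb on one side of the neck, over 20 mm below the rim. Point: centre of the mouth, level with the rim; z up.
- flask_l_mouth (a point): Large glass vacuum flask, fixed, in a grey weighted ring round its foot: 165 mm high, foot 102 mm across, ring 120 mm; straight neck, bore 44 mm, at least 34 mm deep, rim 56 mm across; hose barb on one side of the neck, over 20 mm below the rim. Point: centre of the mouth, level with the rim; z up.
- beaker_mid (a point): Bystander: empty glass beaker, 53 mm across the rim, 70 mm high, loose on the bench. The point is its centre, half-way up.
- bottle_mid (a point): Bystander: amber glass bottle with a blue cap, 48 mm across, 95 mm high, loose on the bench. The point is its centre, half-way up.

How it is judged:
At the end, for the whole second after the job is handed in: Each cone is in its own flask: within 6 mm of the mouth's axis, upright within 0.12 rad, band centre 5 to 13 mm above the rim (9 seated). The funnel is in the large cone: within 9 mm of the large mouth's axis, upright within 0.12 rad, bowl centre 34 to 42 mm above the rim (38 seated). All at rest (horizontal distance between cone_s_band and flask_s_mouth below 0.006 m and z of cone_s_band in the frame of flask_s_mouth between 0.005 and 0.013 m and angle between each of cone_s_band, cone_m_band, cone_l_band, funnel_bowl's own z axis and vertical below 0.12 rad and horizontal distance between cone_m_band and flask_m_mouth below 0.006 m and z of cone_m_band in the frame of flask_m_mouth between 0.005 and 0.013 m and horizontal distance between cone_l_band and flask_l_mouth below 0.006 m and z of cone_l_band in the frame of flask_l_mouth between 0.005 and 0.013 m and horizontal distance between funnel_bowl and flask_l_mouth below 0.009 m and z of funnel_bowl in the frame of flask_l_mouth between 0.034 and 0.042 m and linear speed of each of cone_s, cone_m, cone_l, funnel below 0.02 m/s); the robot touches nothing.
It fails at once if the beaker is shifted by more than 35 mm or tipped (distance of beaker_mid from where it was at the start of the episode above 0.035 m or angle between beaker_mid's own z axis and vertical above 0.35 rad).
It fails at once if the bottle is shifted by more than 35 mm or tipped (distance of bottle_mid from where it was at the start of the episode above 0.035 m or angle between bottle_mid's own z axis and vertical above 0.35 rad).
It also fails if it takes over 120 s, if anything falls off the work surface, if the arm or the gripper's body presses on something with over 40 N, if the wrist force passes 120 N, or if a joint passes its speed limit or range.

## Working session

There is one attempt and no reset: what is moved stays moved. The work goes in short steps, each a Python script; the robot and the scene stay as the last script left them, time stands still between calls to the robot, and variables do not carry over. Pictures are saved under pics/ and viewed, and the job is handed in when it is done.

```bash
mkdir -p pics; ls
python3 - <<'E'
from rig import manip
import cv2
for n in ("side","top"):
    c=manip.camera(n); cv2.imwrite(f"pics/{n}0.png",c["image"][:,:,::-1])
    print(n,c["fx"],c["fy"],c["cx"],c["cy"]);print(c["cam_to_world"].round(4))
print(manip.get_time(),manip.get_position(),manip.get_ee_rot(),manip.get_width())
E
```

```text
pics
side 457.5255767622574 457.5255767622574 288.15307065414663 205.29003971440503
[[ 0.8077 -0.3117  0.5005 -0.0217]
 [-0.5896 -0.4226  0.6884 -0.8098]
 [-0.0031 -0.851  -0.5251  0.7544]
 [ 0.      0.      0.      1.    ]]
top 433.90311504019013 433.90311504019013 277.18922461974364 210.96705815311418
[[-0.0228 -0.9985  0.0499  0.5123]
 [-0.9997  0.0223 -0.0107  0.0093]
 [ 0.0096 -0.0502 -0.9987  1.0274]
 [ 0.      0.      0.      1.    ]]
0.1 [0.18738405 0.59574161 0.25259479] [ 0.2381015   1.55777922 -0.24036267] 0.08506770425236276
```

View pics/side0.png

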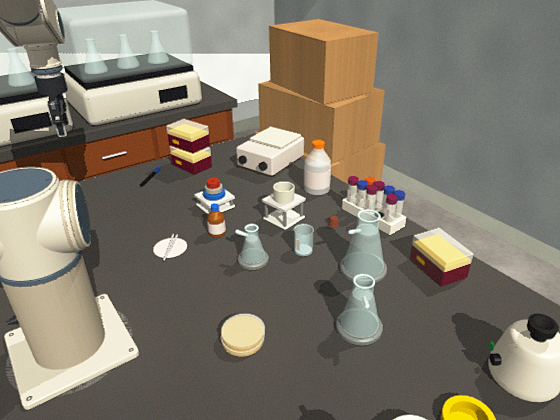

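View pics/top0.png

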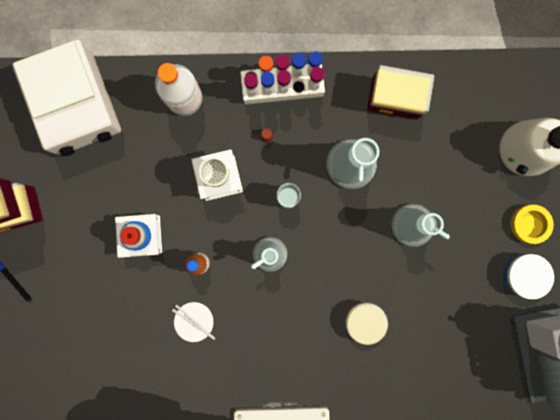

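The top view shows the nest at about (135,235), the funnel (215,173), and the small, middle and large flask mouths at (269,256), (432,224) and (365,152). The beaker is at (288,195) and the bottle at (197,264). I'll zoom in next.

Run:
```python
import cv2,numpy as np
t=cv2.imread("pics/top0.png"); s=cv2.imread("pics/side0.png")
def mk(im,boxes,fn,k=5):
    tiles=[]
    for (u,v) in boxes:
        c=im[v-25:v+25,u-25:u+25]; c=cv2.resize(c,None,fx=k,fy=k,interpolation=cv2.INTER_CUBIC)
        for i in range(0,50,10):
            cv2.line(c,(i*k,0),(i*k,4),(0,255,0),1);cv2.line(c,(0,i*k),(4,i*k),(0,255,0),1)
        cv2.putText(c,f"{u-25},{v-25}",(8,14),0,.4,(0,255,255),1); tiles.append(c)
    while len(tiles)%3: tiles.append(tiles[0]*0)
    cv2.imwrite(fn,np.vstack([np.hstack(tiles[i:i+3]) for i in range(0,len(tiles),3)]))
mk(t,[(136,237),(215,173),(269,256),(432,224),(365,152),(288,195)],"pics/zt.png")
mk(s,[(213,193),(284,195),(250,232),(365,283),(369,220),(217,220)],"pics/zs.png")
```

```text
(no output)
```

View pics/zt.png

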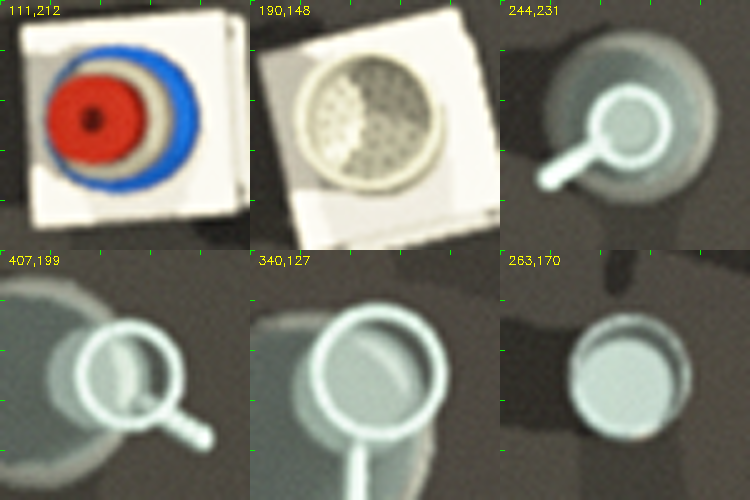

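View pics/zs.png

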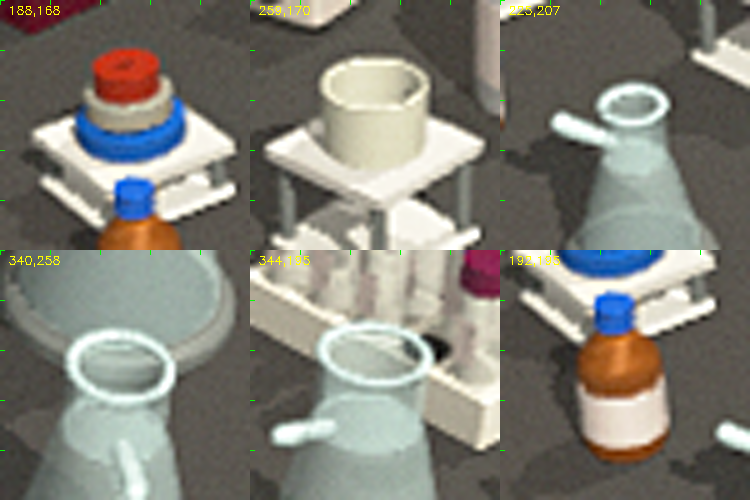

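```bash
cat > h.py <<'E'
from rig import manip
import cv2,numpy as np
from scipy.optimize import least_squares
from scipy.spatial.transform import Rotation as R
def proj(c,P):
    M=np.linalg.inv(c["cam_to_world"]); p=np.atleast_2d(P)@M[:3,:3].T+M[:3,3]
    return np.c_[c["fx"]*p[:,0]/p[:,2]+c["cx"],c["fy"]*p[:,1]/p[:,2]+c["cy"]]
def ray(c,uv,z):
    T=c["cam_to_world"]; d=T[:3,:3]@[(uv[0]-c["cx"])/c["fx"],(uv[1]-c["cy"])/c["fy"],1]
    return T[:3,3]+d*(z-T[2,3])/d[2]
def circ(x,y,z,d):
    a=np.linspace(0,2*np.pi,73); return np.c_[x+d/2*np.cos(a),y+d/2*np.sin(a),a*0+z]
E
python3 - <<'E'
from h import *
ct=manip.camera("top"); cs=manip.camera("side")
t=lambda i,u,v:((u+.5)/5-.5+i[0]-25,(v+.5)/5-.5+i[1]-25)
obs={"red":(.094,t((136,237),96,119),t((213,193),127,65)),
"blue":(.058,t((136,237),122.5,118),None),
"fun":(.110,t((215,173),116,122),t((284,195),375-250,82)),
"fs":(.105,t((269,256),129,126),t((250,232),133,104)),
"fm":(.135,t((432,224),129,125),t((365,283),121,117)),
"fl":(.165,t((365,152),128,121),t((369,220),126,103)),
"beaker":(.0,t((288,195),123,140),None),"bottle":(.095,(193,266),t((217,220),114,46))}
for k,(z,a,b) in obs.items():
    print(k,ray(ct,a,z)[:2].round(4), ray(cs,b,z)[:2].round(4) if b else "")
E
```

```text
red [0.5137 0.316 ] [0.509 0.305]
blue [0.5139 0.3161] 
fun [0.6441 0.1343] [0.6443 0.1282]
fs [0.4638 0.0181] [0.4604 0.0113]
fm [ 0.5237 -0.3198] [ 0.5197 -0.3256]
fl [ 0.6724 -0.1794] [ 0.6674 -0.1865]
beaker [ 0.5949 -0.0262] 
bottle [0.4454 0.1816] [0.4475 0.1819]
```

Run:
```python
from h import *
C={n:manip.camera(n) for n in("top","side")}
H=[("red",.5137,.316,.094,.04,(136,237),(213,193)),("fun",.6441,.1343,.110,.062,(215,173),(284,195)),("fs",.4638,.0181,.105,.036,(269,256),(250,232)),("fm",.5237,-.3198,.135,.046,(432,224),(365,283)),("fl",.6724,-.1794,.165,.056,(365,152),(369,220))]
k=6;rows=[]
for j,n in enumerate(("top","side")):
    r=[]
    for h in H:
        u,v=h[5+j]; im=C[n]["image"][v-20:v+20,u-20:u+20,::-1]
        im=cv2.resize(im,None,fx=4,fy=4,interpolation=cv2.INTER_CUBIC)
        p=(proj(C[n],circ(*h[1:5]))-[u-20,v-20]+.5)*4-.5
        cv2.polylines(im,[np.round(p*8).astype(int)],True,(255,0,255),1,shift=3)
        r.append(im)
    rows.append(np.hstack(r))
cv2.imwrite("pics/ov.png",np.vstack(rows))
```

```text
(no output)
```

View pics/ov.png

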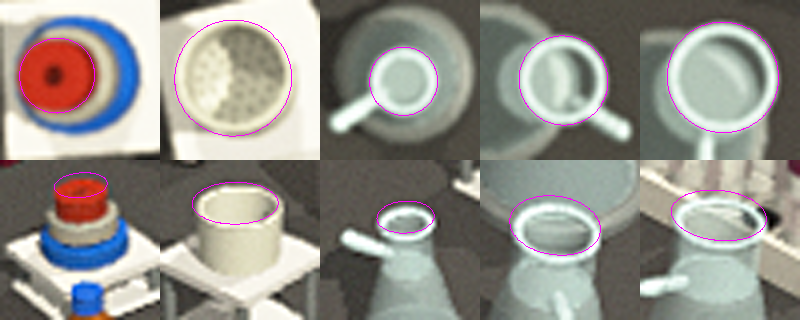

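```bash
cat >> h.py <<'E'
def down(ang):
    y=np.array([np.cos(ang),np.sin(ang),0]); x=np.array([0,0,-1.]); z=np.cross(x,y)
    return R.from_matrix(np.c_[x,y,z]).as_rotvec()
def snap(name,fn,u,v,w=60,h=45,k=6,marks=[]):
    c=manip.camera(name); im=c["image"][max(v-h,0):v+h,max(u-w,0):u+w,::-1]; o=[max(u-w,0),max(v-h,0)]
    im=cv2.resize(im,None,fx=k,fy=k,interpolation=cv2.INTER_CUBIC)
    for P in marks:
        p=(proj(c,P)-o+.5)*k-.5
        if len(p)==1: cv2.drawMarker(im,tuple(int(q) for q in p[0]),(0,255,0),0,14,1)
        else: cv2.polylines(im,[np.round(p*8).astype(int)],True,(255,0,255),1,shift=3)
    cv2.imwrite(fn,im); return c
E
python3 - <<'E'
from h import *
print(R.from_rotvec(manip.get_ee_rot()).as_matrix().round(3))
for a in np.deg2rad([-36,144,0,90,-90,54]):
    print(np.rad2deg(a), [ (None if (q:=manip.solve_ik(p,down(a))) is None else np.round(q,2)) for p in ([.512,.313,.25],[.462,.015,.25],[.522,-.322,.25],[.67,-.182,.28],[.644,.131,.25])])
E
```

```text
[[-0.     0.3    0.954]
 [-0.001  0.954 -0.3  ]
 [-1.    -0.001 -0.   ]]
-36.0 [array([0.53, 0.39, 1.69, 0.  , 1.06, 1.16]), array([0.01, 0.19, 1.98, 0.  , 0.97, 0.64]), array([-0.57,  0.41,  1.66,  0.  ,  1.07,  0.06]), array([-0.28,  0.5 ,  1.44,  0.  ,  1.2 ,  0.35]), array([0.18, 0.47, 1.56, 0.  , 1.11, 0.81])]
144.0 [array([ 0.53,  0.39,  1.69, -0.  ,  1.06, -1.98]), array([ 0.01,  0.19,  1.98, -0.  ,  0.97, -2.51]), None, None, array([ 0.18,  0.47,  1.56, -0.  ,  1.11, -2.33])]
0.0 [array([ 0.53,  0.39,  1.69, -0.  ,  1.06,  0.53]), array([ 0.01,  0.19,  1.98, -0.  ,  0.97,  0.01]), array([-0.57,  0.41,  1.66, -0.  ,  1.07, -0.57]), array([-0.28,  0.5 ,  1.44, -0.  ,  1.2 , -0.28]), array([ 0.18,  0.47,  1.56, -0.  ,  1.11,  0.18])]
90.0 [array([ 0.53,  0.39,  1.69, -0.  ,  1.06, -1.04]), array([ 0.01,  0.19,  1.98, -0.  ,  0.97, -1.56]), array([-0.57,  0.41,  1.66,  0.  ,  1.07, -2.14]), array([-0.28,  0.5 ,  1.44,  0.  ,  1.2 , -1.85]), array([ 0.18,  0.47,  1.56, -0.  ,  1.11, -1.39])]
-90.0 [array([ 0.53,  0.39,  1.69, -0.  ,  1.06,  2.1 ]), array([ 0.01,  0.19,  1.98, -0.  ,  0.97,  1.58]), array([-0.57,  0.41,  1.66, -0.  ,  1.07,  1.  ]), array([-0.28,  0.5 ,  1.44, -0.  ,  1.2 ,  1.29]), array([ 0.18,  0.47,  1.56, -0.  ,  1.11,  1.75])]
54.0 [array([ 0.53,  0.39,  1.69, -0.  ,  1.06, -0.41]), array([ 0.01,  0.19,  1.98, -0.  ,  0.97, -0.94]), array([-0.57,  0.41,  1.66,  0.  ,  1.07, -1.51]), array([-0.28,  0.5 ,  1.44, -0.  ,  1.2 , -1.22]), array([ 0.18,  0.47,  1.56, -0.  ,  1.11, -0.76])]
```

Jaws at -36° face the side camera and are reachable everywhere. I'll move above the nest and check the side camera against the fingertips.

Run:
```python
from h import *
manip.command_gripper(.058,25)
P=[.5125,.3125,.16]
manip.move_to(P,down(np.deg2rad(-36)))
p=manip.get_position(); print(p,manip.get_width(),manip.get_time())
tip=p-[0,0,.019]
d=np.array([np.cos(np.deg2rad(-36)),np.sin(np.deg2rad(-36)),0])
snap("side","pics/a1.png",213,185,marks=[tip+d*.029,tip-d*.029,tip,circ(.5137,.316,.094,.04)])
snap("top","pics/a1t.png",130,236,marks=[tip+d*.029,tip-d*.029,tip])
```

```text
[0.51232169 0.31323864 0.16027013] 0.058071875228358015 2.3167
```

View pics/a1.png

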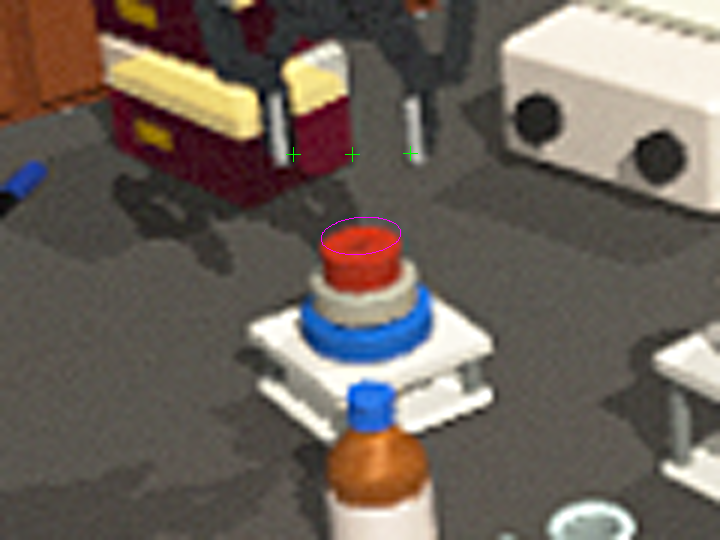

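View pics/a1t.png

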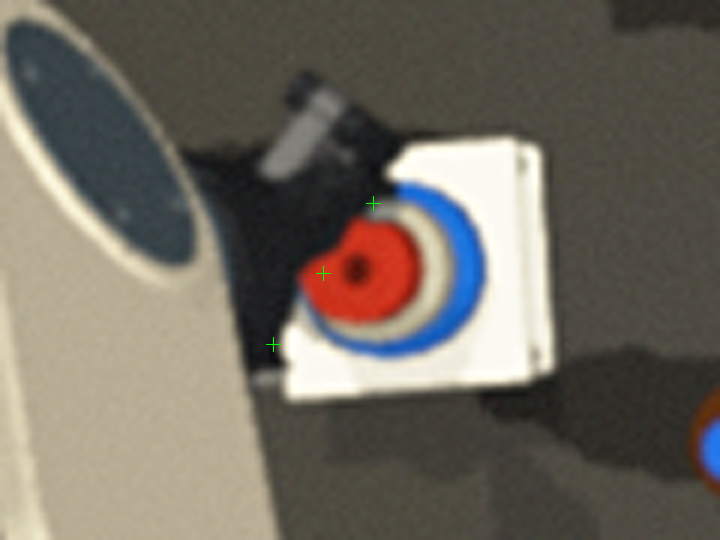

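Side view: the fingertips show about 1.2 px lower than projected, and the red cone has the same offset. So that error is side-camera calibration and the top-view estimates hold. Grasping the red cone.

```bash
python3 - <<'E'
from h import *
o=down(np.deg2rad(-36))
manip.servo_line([.514,.3154,.110],o,.12)
manip.servo_line([.514,.3154,.098],o,.05)
print(manip.get_position(),manip.get_contact_force().round(2))
manip.command_gripper(.03,25)
print(manip.get_width(),manip.get_contact_force().round(2))
snap("side","pics/a2.png",213,185)
manip.servo_line([.514,.3154,.18],o,.1)
print(manip.get_width(),manip.get_position(),manip.get_contact_force().round(2),manip.get_time())
snap("side","pics/a3.png",213,180)
E
python3 -c "
import cv2,numpy as np
a=cv2.imread('pics/a2.png');b=cv2.imread('pics/a3.png')
cv2.imwrite('pics/a23.png',cv2.resize(np.hstack([a[:,150:550],b[:,150:550]]),None,fx=1,fy=1))"
```

```text
[0.51388406 0.31527887 0.09782458] [-1.35 -0.14  0.05]
0.0383436872211274 [0.4  0.18 3.22]
0.03801831958101554 [0.51358944 0.31514164 0.17940193] [-0.11 -0.33 -0.77] 4.6917
```

View pics/a23.png

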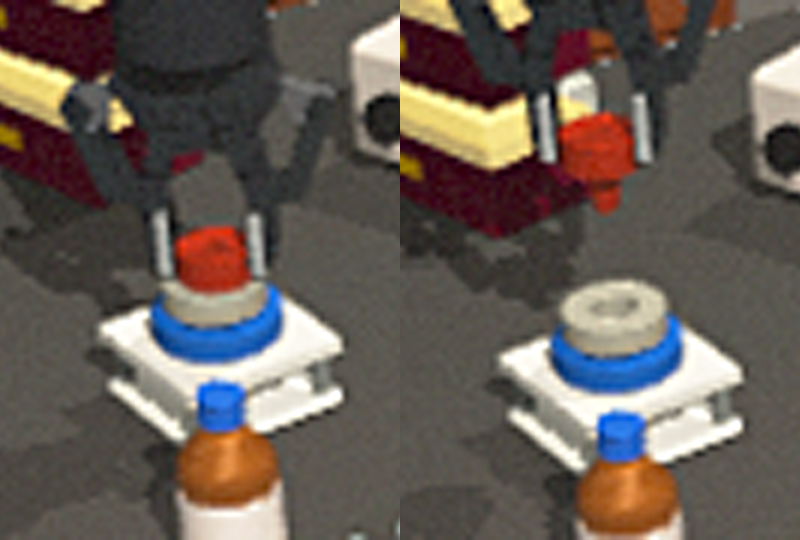

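```bash
cat >> h.py <<'E'
def cone(x,y,zband,D,d1,d2):
    return [circ(x,y,zband+.009,D),circ(x,y,zband-.009,D),circ(x,y,zband-.034,d2)]
E
python3 - <<'E'
from h import *
p=manip.get_position()
m=cone(p[0],p[1],p[2]-.098+.085,.04,.02,.012)
snap("side","pics/b1.png",210,160,30,25,12,marks=m)
snap("top","pics/b1t.png",125,236,30,25,12,marks=m)
E
```

```text
(no output)
```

View pics/b1.png

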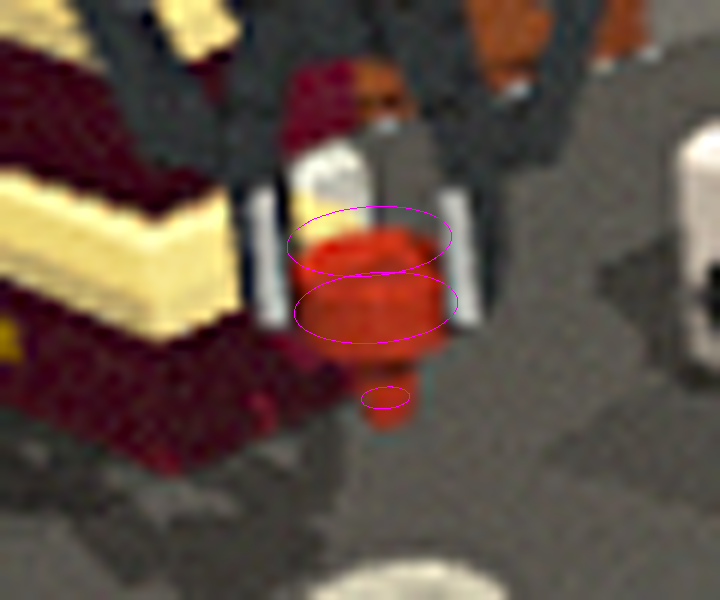

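View pics/b1t.png

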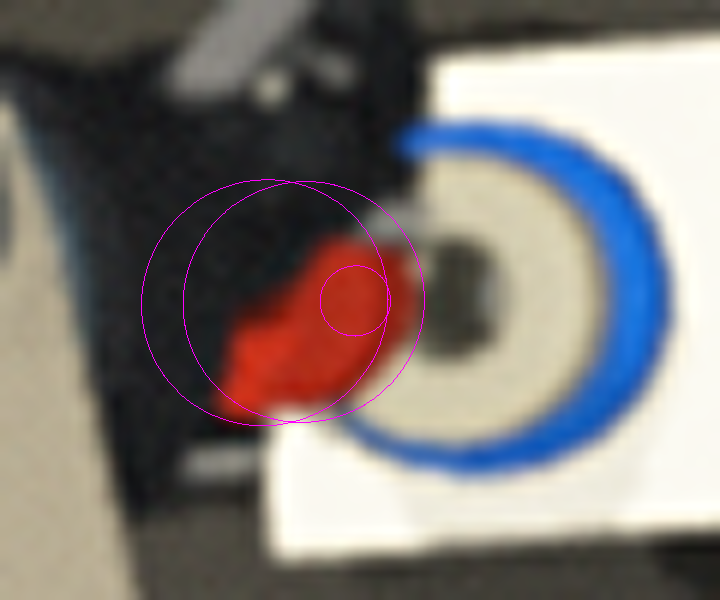

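```bash
cat >> h.py <<'E'
O=down(np.deg2rad(-36))
def st(): return manip.get_position().round(4),manip.get_contact_force().round(1),round(manip.get_width(),4),round(manip.get_time(),2)
E
python3 - <<'E'
from h import *
x,y=.464,.0178
manip.servo_line([.514,.3154,.21],O,.15)
manip.move_to([x,y,.19],O)
manip.servo_line([x,y,.16],O,.08); print(st())
m=[circ(x,y,.105,.036)]
snap("side","pics/c1.png",250,222,30,25,12,marks=m)
for z in(.145,.135,.129):
    manip.servo_line([x,y,z],O,.05); print(st())
    if abs(manip.get_contact_force()).max()>6: break
snap("side","pics/c2.png",250,222,30,25,12,marks=m)
E
python3 -c "
import cv2,numpy as np
a=cv2.imread('pics/c1.png');b=cv2.imread('pics/c2.png')
cv2.imwrite('pics/c12.png',np.hstack([a[:,160:560],b[:,160:560]]))"
```

```text
(array([0.464 , 0.0182, 0.1598]), array([0.8, 0.6, 0.4]), 0.0384, 6.88)
(array([0.4637, 0.0178, 0.1447]), array([-0.2,  1. , -0.4]), 0.0384, 7.38)
(array([0.4637, 0.0178, 0.1346]), array([-0.1,  0.3,  0.5]), 0.0384, 7.72)
(array([0.4646, 0.0178, 0.1291]), array([ 1.1, -0.3,  2. ]), 0.0383, 7.99)
```

View pics/c12.png

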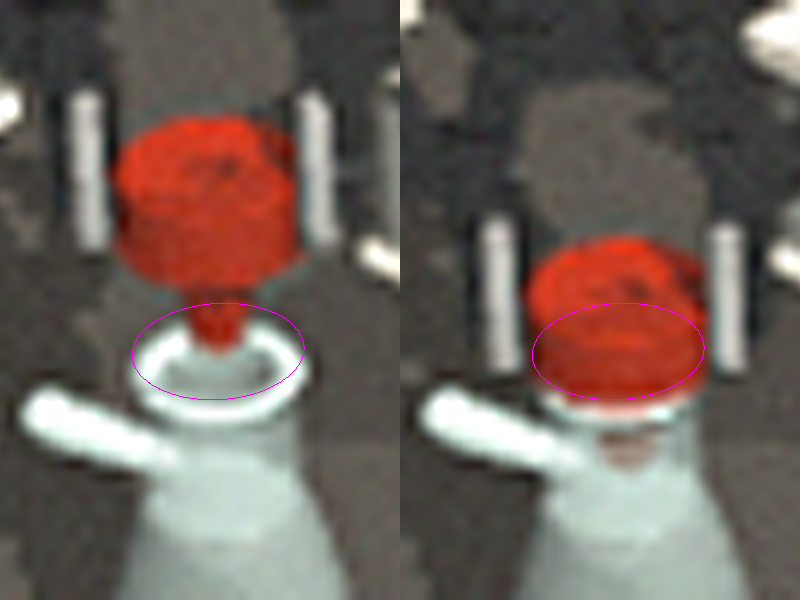

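The red cone's body is inside the neck with its band just above the rim. Releasing.

```bash
python3 - <<'E'
from h import *
x,y=.464,.0178
manip.servo_line([x,y,.128],O,.05); print(st())
manip.command_gripper(.056)
manip.servo_line([x,y,.20],O,.15)
snap("side","pics/c3.png",250,222,30,25,12,marks=[circ(x,y,.123,.04),circ(x,y,.105,.04)])
# next: above nest for grey
manip.move_to([.514,.3154,.18],O); print(st())
snap("top","pics/c4.png",269,256,30,25,12,marks=[circ(x,y,.123,.04)])
manip.command_gripper(.07)
snap("side","pics/c5.png",213,190,30,25,12,marks=[circ(.514,.3154,.076,.054)])
E
python3 -c "
import cv2,numpy as np
L=[cv2.imread(f'pics/c{i}.png')[100:,130:590] for i in(3,4,5)]
cv2.imwrite('pics/c345.png',cv2.resize(np.hstack(L),None,fx=.57,fy=.57))"
```

```text
(array([0.4646, 0.0178, 0.1289]), array([-2.4, -0.4, 14.4]), 0.0383, 8.29)
(array([0.5138, 0.3143, 0.1796]), array([0.2, 1. , 0.7]), 0.056, 10.45)
```

View pics/c345.png

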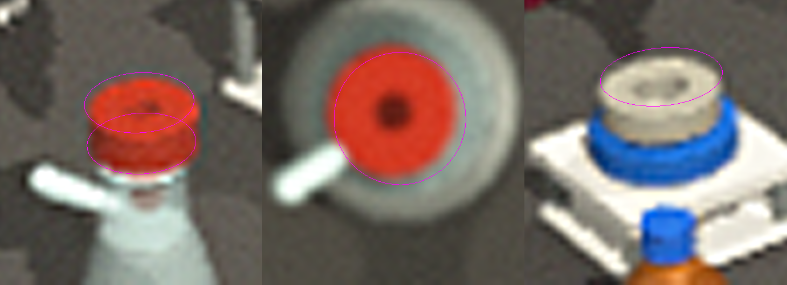

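```bash
python3 - <<'E'
from h import *
x,y=.514,.3152
manip.servo_line([x,y,.10],O,.15)
manip.servo_line([x,y,.079],O,.05); print(st())
manip.command_gripper(.044,30); print(st())
manip.servo_line([x,y,.12],O,.08); print(st())
snap("side","pics/d1.png",213,185,30,25,12)
manip.servo_line([x,y,.24],O,.15)
x,y=.5238,-.3198
manip.move_to([x,y,.24],O)
manip.servo_line([x,y,.188],O,.12); print(st())
snap("side","pics/d2.png",363,275,30,25,12,marks=[circ(x,y,.135,.046)])
E
python3 -c "
import cv2,numpy as np
L=[cv2.imread(f'pics/d{i}.png')[:,130:590] for i in(1,2)]
cv2.imwrite('pics/d12.png',cv2.resize(np.hstack(L),None,fx=.85,fy=.85))"
```

```text
(array([0.5139, 0.3151, 0.0787]), array([-0.4,  0.3,  0.4]), 0.0701, 12.09)
(array([0.5142, 0.3154, 0.0795]), array([-1.5, -0.3,  2.7]), 0.0518, 12.39)
(array([0.514 , 0.3152, 0.1202]), array([-0.1, -0.5, -0.8]), 0.0519, 13.06)
(array([ 0.5241, -0.3197,  0.1881]), array([ 0.4, -0.2, -0.5]), 0.0521, 16.91)
```

View pics/d12.png

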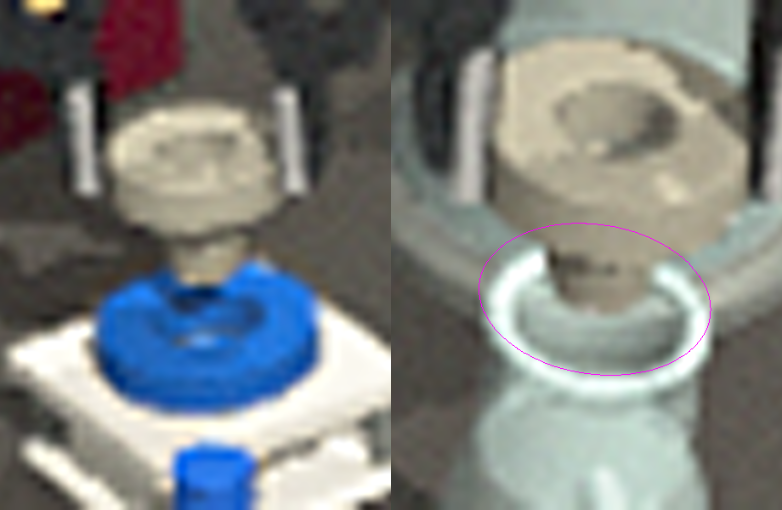

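The grey cone is held upright over the middle mouth. Lowering it.

Run:
```python
from h import *
x,y=.5238,-.3198
for z in(.175,.165,.158,.1565):
    manip.servo_line([x,y,z],O,.05); print(st())
    if abs(manip.get_contact_force()).max()>12: break
snap("side","pics/e1.png",363,275,30,25,12,marks=[circ(x,y,.135,.046)])
```

```text
(array([ 0.5236, -0.3197,  0.1746]), array([ 0.5,  0.1, -1. ]), 0.0519, 17.37)
(array([ 0.5235, -0.3196,  0.1645]), array([-0.1, -0.1, -0.8]), 0.0522, 17.72)
(array([ 0.5245, -0.3203,  0.1584]), array([ 0.3, -1.1,  2.3]), 0.0516, 18.01)
(array([ 0.5245, -0.3203,  0.1582]), array([-3.2,  1.5, 14.5]), 0.0519, 18.26)
```

View pics/e1.png

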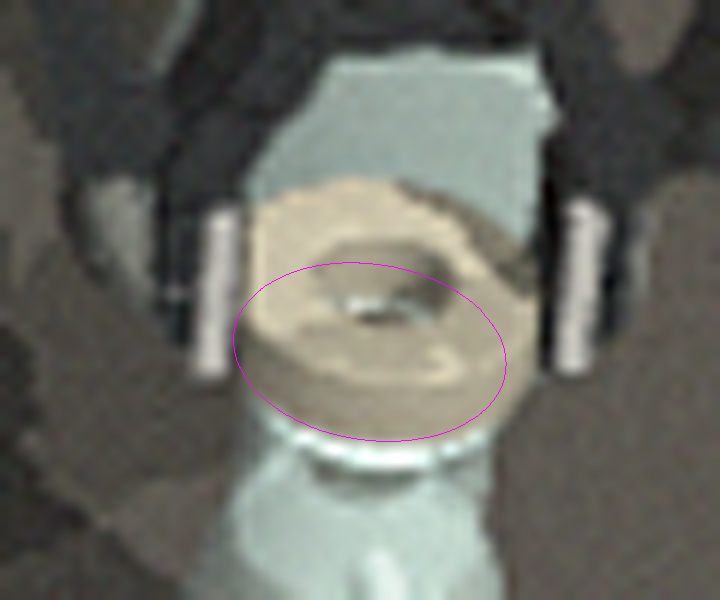

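```bash
python3 - <<'E'
from h import *
x,y=.5243,-.3201
manip.command_gripper(.072)
manip.servo_line([x,y,.24],O,.15)
snap("side","pics/f1.png",363,275,30,25,12,marks=[circ(x,y,.153,.054)])
x,y=.514,.3157
manip.move_to([x,y,.20],O)
manip.command_gripper(.085); print(st())
snap("side","pics/f2.png",213,195,30,25,12,marks=[circ(x,y,.058,.068)])
snap("top","pics/f3.png",432,222,30,25,12,marks=[circ(.5243,-.3201,.153,.054)])
snap("top","pics/f4.png",136,237,30,25,12,marks=[circ(x,y,.058,.068)])
E
python3 -c "
import cv2,numpy as np
L=[cv2.imread(f'pics/f{i}.png')[:,60:660] for i in(1,2,3,4)]
cv2.imwrite('pics/fa.png',cv2.resize(np.vstack([np.hstack(L[:2]),np.hstack(L[2:])]),None,fx=.49,fy=.49))"
```

```text
(array([0.5143, 0.3154, 0.2001]), array([-0.4, -0.4, -0.1]), 0.0845, 21.97)
```

View pics/fa.png

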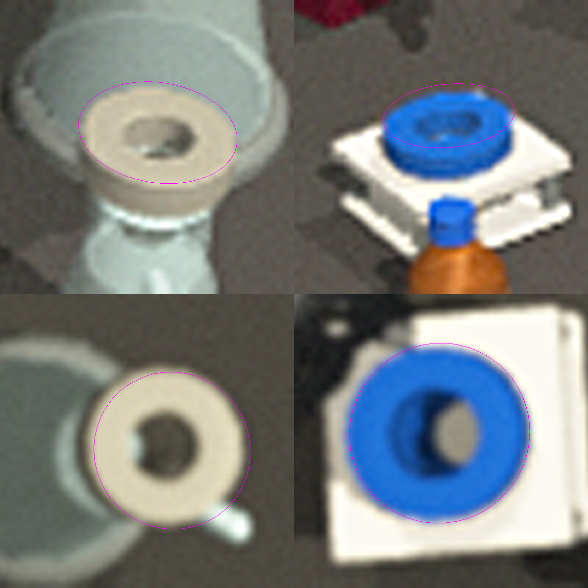

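The grey cone is seated flat, and the blue prediction overlays the picture within about 1 mm. Next is the blue cone.

```bash
python3 - <<'E'
from h import *
x,y=.514,.3155
manip.servo_line([x,y,.09],O,.15)
manip.servo_line([x,y,.059],O,.05); print(st())
manip.command_gripper(.058,35); print(st())
manip.servo_line([x,y,.10],O,.08); print(st())
snap("side","pics/g1.png",213,185,30,25,12)
manip.servo_line([x,y,.27],O,.18)
x,y=.6728,-.1796
manip.move_to([x,y,.27],O)
manip.servo_line([x,y,.218],O,.12); print(st())
snap("side","pics/g2.png",367,208,30,25,12,marks=[circ(x,y,.165,.056)])
E
python3 -c "
import cv2,numpy as np
L=[cv2.imread(f'pics/g{i}.png')[:,130:590] for i in(1,2)]
cv2.imwrite('pics/g12.png',cv2.resize(np.hstack(L),None,fx=.85,fy=.85))"
```

```text
(array([0.5141, 0.3155, 0.0589]), array([ 0.5, -0.1,  0.5]), 0.0847, 23.77)
(array([0.5134, 0.3161, 0.0597]), array([-5.3,  3.3,  5. ]), 0.0653, 24.09)
(array([0.5141, 0.3154, 0.1003]), array([-0.2,  0.3, -0.1]), 0.0651, 24.76)
(array([ 0.6731, -0.1794,  0.2181]), array([ 0.6,  0.1, -0.1]), 0.0654, 28.37)
```

View pics/g12.png

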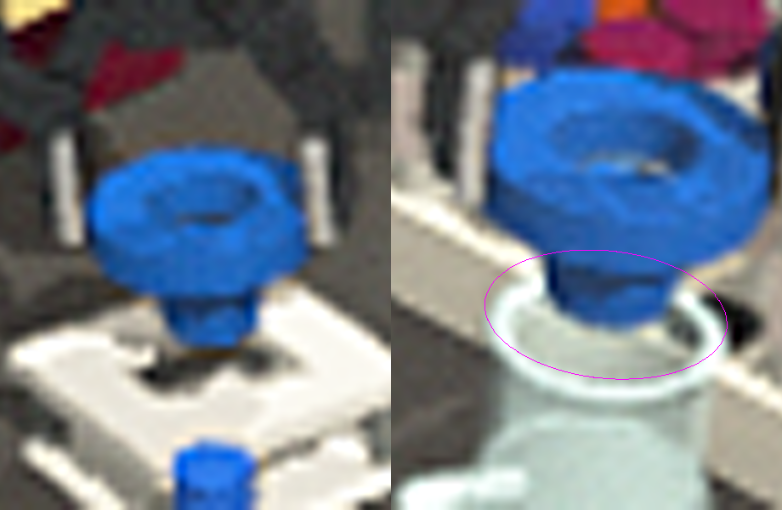

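```bash
python3 - <<'E'
from h import *
x,y=.6728,-.1796
for z in(.205,.195,.187,.1853,.184):
    manip.servo_line([x,y,z],O,.05); print(st())
    if abs(manip.get_contact_force()).max()>10: break
manip.command_gripper(.085)
manip.servo_line([x,y,.26],O,.15)
snap("side","pics/i1.png",367,208,30,25,12,marks=[circ(x,y,.183,.068)])
x,y=.6441,.1343
manip.move_to([x,y,.21],O); print(st())
snap("top","pics/i2.png",367,150,30,25,12,marks=[circ(.6728,-.1796,.183,.068)])
snap("side","pics/i3.png",286,180,30,25,12,marks=[circ(x,y,.110,.062)])
E
python3 -c "
import cv2,numpy as np
L=[cv2.imread(f'pics/i{i}.png')[:,130:590] for i in(1,2,3)]
cv2.imwrite('pics/ia.png',cv2.resize(np.hstack(L),None,fx=.57,fy=.57))"
```

```text
(array([ 0.6726, -0.1796,  0.2046]), array([-0.9,  1.6, -0.5]), 0.0654, 28.82)
(array([ 0.6725, -0.1795,  0.1944]), array([ 0.4, -0. , -0.9]), 0.065, 29.18)
(array([ 0.6729, -0.1796,  0.1868]), array([0.3, 0.4, 0.2]), 0.0651, 29.48)
(array([ 0.6729, -0.1796,  0.1867]), array([-3.5,  1.7,  9.2]), 0.0654, 29.73)
(array([ 0.6729, -0.1796,  0.1865]), array([-7.3,  2.7, 15.3]), 0.0654, 29.98)
(array([0.6446, 0.1333, 0.2102]), array([-0.8,  1.1, -0.5]), 0.0851, 32.25)
```

View pics/ia.png

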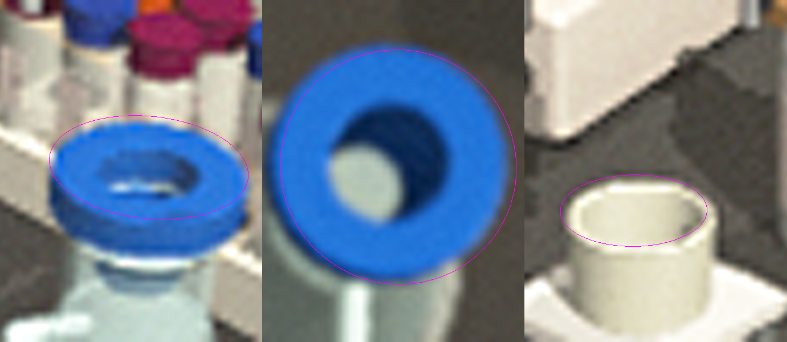

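The blue cone is seated. Grasping the funnel.

Run:
```python
from h import *
x,y=.645,.1335
manip.servo_line([x,y,.125],O,.15)
manip.servo_line([x,y,.092],O,.06); print(st())
manip.command_gripper(.05,50); print(st())
manip.servo_line([x,y,.13],O,.08); print(st())
manip.servo_line([x,y,.30],O,.18)
x,y=.6735,-.1785
manip.move_to([x,y,.30],O)
manip.servo_line([x,y,.262],O,.1); print(st())
snap("side","pics/j1.png",367,195,40,33,9,marks=[circ(x,y,.183,.068),circ(x,y,.262-.072,.012)])
```

```text
(array([0.645 , 0.1335, 0.0918]), array([0.2, 0. , 0. ]), 0.0848, 33.77)
(array([0.6456, 0.1336, 0.0929]), array([-0.9, -0.3,  5.1]), 0.0598, 34.12)
(array([0.645 , 0.1335, 0.1303]), array([-0.3,  0.1, -0.9]), 0.0598, 34.75)
(array([ 0.6736, -0.178 ,  0.2617]), array([ 0.6,  0.2, -1.1]), 0.0597, 37.57)
```

View pics/j1.png

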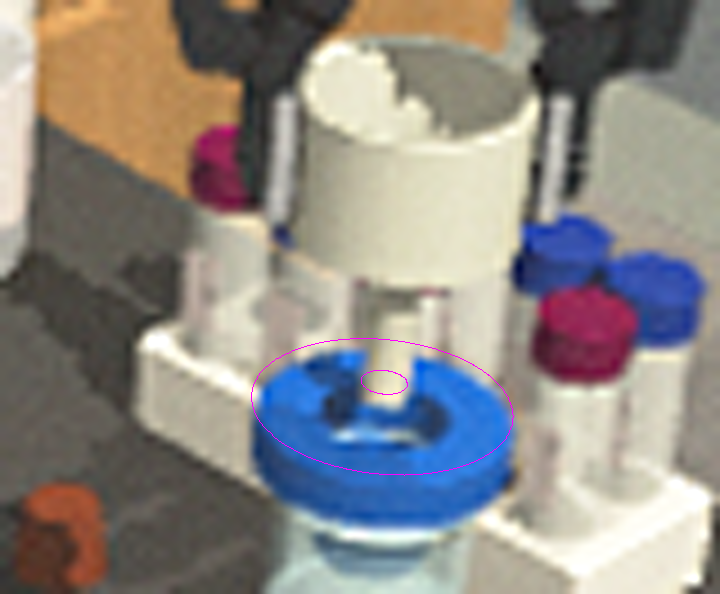

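The funnel is upright and its stem foot lines up with the bore. Lowering with force checks.

Run:
```python
from h import *
x,y=.6735,-.1785
for z in(.25,.24,.23,.222,.215,.210,.2075,.206,.205):
    manip.servo_line([x,y,z],O,.05); print(st())
    if abs(manip.get_contact_force()).max()>8: break
snap("side","pics/k1.png",367,195,40,33,9)
```

```text
(array([ 0.6733, -0.1785,  0.2496]), array([-1.5,  0.3, -0.8]), 0.0599, 38.01)
(array([ 0.6732, -0.1784,  0.2394]), array([ 0.8,  0.5, -1.8]), 0.0598, 38.36)
(array([ 0.6732, -0.1784,  0.2294]), array([-1. ,  0.7, -1.5]), 0.0597, 38.71)
(array([ 0.6732, -0.1784,  0.2214]), array([-0.8,  0.2, -1.7]), 0.0595, 39.02)
(array([ 0.6732, -0.1784,  0.2144]), array([-0. , -0.1, -0.8]), 0.0593, 39.31)
(array([ 0.6733, -0.1784,  0.2096]), array([ 0.4, -0.7, -1.7]), 0.0593, 39.56)
(array([ 0.6734, -0.1785,  0.2074]), array([ 0.7, -0.3, -1.4]), 0.0596, 39.81)
(array([ 0.6735, -0.1785,  0.206 ]), array([-0.2,  1.3, -1.1]), 0.0596, 40.06)
(array([ 0.6736, -0.1785,  0.2058]), array([-1.1, -0.1,  4.7]), 0.0596, 40.31)
```

View pics/k1.png

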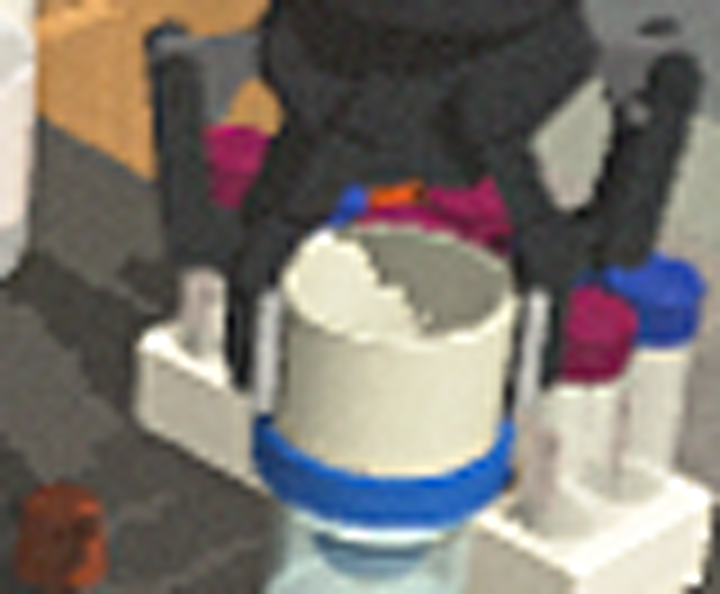

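Run:
```python
from h import *
x,y=.6735,-.1785
manip.command_gripper(.085)
manip.servo_line([x,y,.31],O,.12)
manip.move_to([.5,.25,.32],O); manip.hold(1); print(st())
F=[("l",.6733,-.179,.165,.068),("m",.524,-.320,.135,.054),("s",.464,.018,.105,.04)]
im=[]
for n,uv in(("side",[(367,200),(363,275),(250,222)]),("top",[(367,150),(432,222),(269,256)])):
    for f,(u,v) in zip(F,uv):
        m=[circ(f[1],f[2],f[3]+.018,f[4])]
        if f[0]=="l": m=[circ(f[1],f[2],.223,.062)]
        snap(n,"pics/t.png",u,v,25,25,5,marks=m); im.append(cv2.imread("pics/t.png"))
cv2.imwrite("pics/l1.png",np.vstack([np.hstack(im[:3]),np.hstack(im[3:])]))
cv2.imwrite("pics/l2.png",manip.camera("top")["image"][:,:,::-1]);cv2.imwrite("pics/l3.png",manip.camera("side")["image"][:,:,::-1])
```

```text
(array([0.5 , 0.25, 0.32]), array([-0.3,  0.6, -0.2]), 0.085, 44.45)
```

View pics/l1.png

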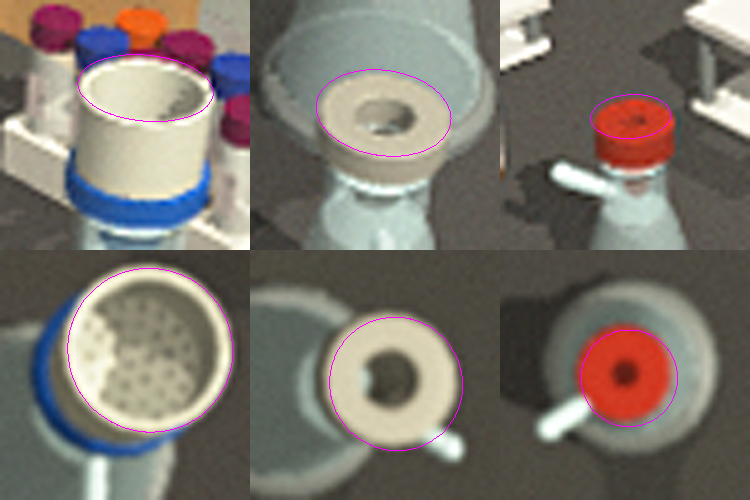

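View pics/l3.png

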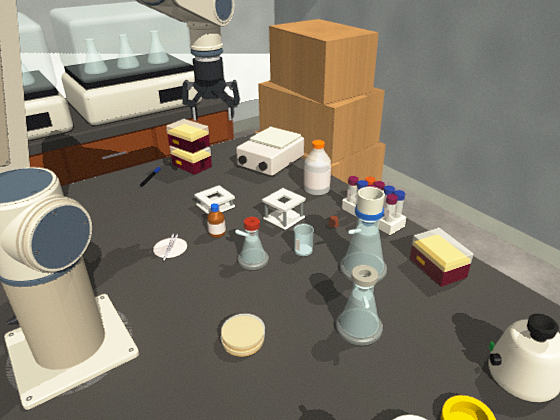

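View pics/l2.png

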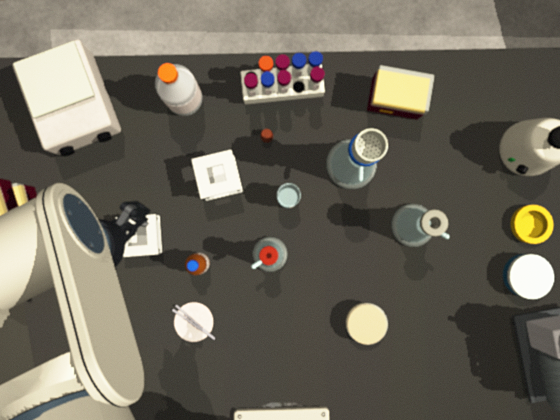

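All three cones and the funnel sit upright within about 1 px (2 mm) of the predicted seated outlines. The beaker, at (288,195), and the bottle, at (197,264), are where they started. Handing in.

```bash
python3 -c "
from rig import manip
print(manip.get_time(),manip.get_contact_force()); print(manip.sign_off())"
```

```text
44.85 [-0.23804045  0.23119983 -1.44721273]
the job is handed in; nothing more can be done
None
```

I took the nest apart and seated the red, grey and blue cones in the small, middle and large flasks. I then stood the funnel in the blue cone and handed the job in at about 44.9 s. The hand-in reports no verdict, so the checks below are my own.

- **Seating:** each cone and the funnel made contact close to its expected height. Red and blue touched about 2 mm higher than planned and grey about 1.5 mm; I put this down to slip in the grip. After release, the overlays in both cameras show all four upright, within about 1–2 px (2–4 mm) of the seated outlines.
- **Bystanders:** the beaker and bottle are at their starting pixels. The gripper was clear of everything, and every contact force I read stayed below about 16 N.
- **Disagreement:** the side camera's pixels were about 1.5 px lower than its calibration predicts, for the robot's own fingertips as well. I therefore took positions from the top camera. In its last views the cones sit about 1 px (2 mm) off my estimates, all in the same direction, which is inside the tolerance.

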